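# Lock the bayonet lid onto the bench mill

### The arm

A 7-joint arm with a two-finger parallel gripper is mounted at the origin on a cart in front of the work surface, level with it; the furniture and walls round the work are solid. World frame = base frame: x ahead of the robot, y to its left, z up, the work surface at z = 0. Lengths are in mm, angles in rad, forces in N, time in s.
With the tool pointing down it reaches from about 400 to 875 mm from the base axis. Payload 4.4 kg.
Tool frame: the origin (TCP) lies midway between the tips of the shut fingers; the grasp point (between the pads) lies 19 mm behind it; z points along the fingers, y is the line along which they close (so a half turn about z gives the same grasp; the last joint's range is limited). The gripper opens to 85 mm and grips with 20 to 120 N. Pads are 22 mm wide; open, the fingers measure 114 mm over their backs; the gripper's body (76 mm by 85 mm) begins 54 mm behind the grasp point. The pads swing forward as they close: fully open they stand 13 mm farther back than shut.
Start: joints at [1.086, 0.628, 0.038, 1.517, -0.027, 0.996, -0.02], TCP at [264.36, -593.828, 231.313] pointing down, gripper open.
Joint ranges: [-3.06, 3.06], [-0.37, 2.12], [-1.25, 1.32], [0.18, 2.47], [-1.1, 4.24], [0.23, 1.98], [-2.94, 2.94]. Speed limits (rad/s): [2.57, 2.57, 3.14, 3.14, 3.14, 3.14, 3.14].

### API

Orientations are given as [roll, pitch, yaw] about the fixed x, y, z axes, in that order (R = Rz(yaw) Ry(pitch) Rx(roll)).
In Python, from cell import ctrl gives the robot as it stands.
- The arm moves only by the shell command python3 -m handwheel 'ROWS'. ROWS is JSON, a list of rows, each a list of 3 entries, a list of its own where there are three numbers: the turn, a rotation vector about the tool's x, y, z in degrees, then the shift along the tool's x, y, z in m, then the closure, from 0 (fully open) to 1 (shut). A call has 1 to 5 rows; each row shifts and turns the commanded pose from where the row before left it, along the tool's axes as they then stand; what a row does not reach is not made up. A row lasts 1/12 s, in which the tool goes at most 41.7 mm and 7.16 degrees, less where a joint would pass 70% of its speed; a pose out of reach is approached as far as the arm can. A call is refused whole if a number of a shift passes 0.0417 or a number of a turn 7.16, either way. A call with a gripper value outside its range is refused whole. The fingers move at their own pace and stop on an object; the grip force is fixed at half the most. Time passes only in rows, so rows that do not move let the fingers close. It gives the time, the measured TCP pose, the force, the opening and the grip force at its end, in the units of the state.
- ctrl.read_state(): the state, without advancing time (a new reading comes with each control period).
- ctrl.get_image(name): name is "side" or "top"; returns a dict with "pixels" (480x640x3 uint8, red, green, blue), "fx", "fy", "cx", "cy" (pixels), "k1" (the pictures are not rectified: a ray, as slopes to the right and down, at radius r is drawn at 1 + k1 r^2 times it, then the intrinsics apply), "pose" (4x4, takes a point from camera to world coordinates). Camera axes: x right, y up, looking along -z (the intrinsics and any distortion apply to the point x, -y, -z); pixel columns grow to the right and rows downward; lengths in mm; the calibration is good to about 2 mm. A picture is of the moment at which its call begins. There is no depth.
- ctrl.finish_job(): hands the job in; it is judged then, once.
The state is a dict: "clock": time; "qpos": joint angles; "qd": joint speeds; "tau": joint torques, N m; "eef_pos": TCP position; "tool_rot": TCP orientation; "force": force on the tool from outside, world axes, zero at the start; "torque": the same for the moment, N m; "width": finger opening in mm; "gripper_force": force on a finger pad.
Only numpy, scipy, OpenCV 4.12 (cv2) and the standard library are available. Lean on these libraries where they do the work, as an engineer would, in place of code of your own. Each camera call takes 0.05 s, during which the arm holds its last target. There are 200 camera calls.

### The job

Close the bench mill: pick up its metal lid by the black bar handle, lower it into the steel collar on top of the mill so that its three pins drop through the collar's slots, press it down gently and twist it clockwise (seen from above) until the ramps have drawn its flange fully home, flat and tight on the collar's rim. The collar may be clamped a little rotated, so feel for the slots and never force the lid; then let go and leave the sample cup and the brown bottle where they stand.

Things in the scene. Friction and masses are not known exactly. Their poses are not given: they have to be found in the camera images.
- mill: bench mill, fixed: white housing 170 x 150 mm, 50 mm high, with a steel bayonet collar (outer diameter 84, bore 62, rim 76 mm above the bench) on top. Origin on the bench under the collar's axis; x to the mill's back, y to its left, z up. The front panel with display and knob is on the -x side, its face 77 mm from the axis (knob to 86 mm); the back is 95 mm behind the axis
- mouth (a point): centre of the collar's rim plane, axes as the mill's. Three inward lugs (inner diameter 47 mm) lie flush with the rim; between them 3 slots 28 degrees wide, nominally centred at 180, 60 and -60 degrees from x. The collar is clamped turned from that by up to 0.35 rad either way, which is NOT in the reading: see or feel it. The lug tops are flat
- under_lugs (a point): on the axis, 5.5 mm below the rim: the lugs' underside beside each slot. The undersides are ramps that fall clockwise (seen from above) 5.3 mm per rad. From the slots' middle the lid turns easily (under 0.1 N m) for 1.1 rad, is properly tight at 0.3 to 0.5 N m near 1.25 rad, and forced above 0.7 N m; a hard stop follows near 1.55 rad. Friction holds a tightened lid
- plunger_top (a point): rest position of the top of the sprung rubber plunger inside, on the axis, 15 mm below the rim (the point does not move). It pushes the lid up with 2 N at first touch, 1 N more per mm, 10 N when home; an unlocked lid therefore rises about 7 mm when let go
- lid: aluminium lid, loose, 200 to 300 g, upright on the bench. Origin: centre of its plug's underside, z up. Plug diameter 44, height 23 mm; three radial pins (diameter 6 mm, 9.5 mm above the origin, reaching 29 mm out) at 180, 60, -60 degrees from its x axis; flange diameter 80, from 23 to 29 mm. Origin below the rim: 6.5 mm with pins on the lug tops, 18 mm just under the lugs, 23 mm home
- bar (a point): middle of the lid's black bar handle, 52 mm above the lid's origin: bar along the lid's x axis, 66 mm long, 14 mm thick (along y), 22 mm tall (41 to 63 mm above the lid's origin, 12 mm clear above the flange)
- cup: bystander: white sample cup, 42 mm diameter, 41 mm high, origin at the centre of its underside
- brown_bottle: bystander: small brown reagent bottle with a blue cap, 34 mm diameter, 75 mm high, origin at the centre of its underside
Things that resemble listed ones, but are neither listed nor needed, are in the scene too. Leave any red or turquoise look-alike of the lid alone.

How it is judged:
By the outcome, as a careful person would: the job done as asked, in the order asked, and still so for the second after the job is handed in, with the robot touching nothing.
It also fails if it takes over 72 s, if anything falls off the work surface, if the arm or the gripper's body presses on something with over 40 N, if the wrist force passes 120 N, or if a joint passes its speed limit or range.

## Working session

There is one attempt and no reset: what is moved stays moved. The work goes in short steps, Python scripts to look and compute and a shell command to move; the robot and the scene stay as the last step left them, time stands still between calls to the robot, and variables do not carry over. Pictures are saved under pics/ and viewed, at most 10 in all, crops included, and the job is handed in when it is done.

```bash
ls; mkdir -p pics; python3 - <<'E'
from cell import ctrl
import cv2
for n in("side","top"):
    i=ctrl.get_image(n); cv2.imwrite(f"pics/{n}0.png",i["pixels"][:,:,::-1]); print(n,{k:i[k] for k in i if k!="pixels"})
print(ctrl.read_state())
E
```

```text
pics
side {'fx': 494.3611724790219, 'fy': 494.3611724790219, 'cx': 323.1891023664464, 'cy': 237.95573519067645, 'k1': 0.03428970987779802, 'pose': array([[ 9.70657824e-01, -1.52651530e-01,  1.85798007e-01,
         7.59111379e+02],
       [ 2.40428141e-01,  6.29614577e-01, -7.38769107e-01,
        -6.97833863e+02],
       [-4.20689905e-03,  7.61763083e-01,  6.47842039e-01,
         8.24269385e+02],
       [ 0.00000000e+00,  0.00000000e+00,  0.00000000e+00,
         1.00000000e+00]])}
top {'fx': 519.2089518896734, 'fy': 519.2089518896734, 'cx': 320.8595626919644, 'cy': 247.5180476210741, 'k1': -0.14996627616600278, 'pose': array([[ 2.66278776e-02,  9.97943023e-01, -5.83153436e-02,
         4.83302632e+02],
       [-9.99163308e-01,  2.47581678e-02, -3.25533100e-02,
         1.05054845e+02],
       [-3.10425675e-02,  5.91333771e-02,  9.97767309e-01,
         1.10145309e+03],
       [ 0.00000000e+00,  0.00000000e+00,  0.00000000e+00,
         1.00000000e+00]])}
{'clock': 0.1, 'qpos': array([ 1.08616298,  0.62922658,  0.03842829,  1.51824479, -0.02702183,
        0.99632578, -0.02002825]), 'qd': array([-0.00031954, -0.00168188,  0.00132032, -0.00103301, -0.00116452,
       -0.00041412, -0.00157117]), 'tau': array([ 1.19048073e-03, -5.64534509e+01,  1.22959044e+00, -1.93973458e+01,
        1.11577468e-02,  5.45016970e-03, -2.80271422e-05]), 'eef_pos': array([ 264.16956349, -593.29129717,  230.50570548]), 'tool_rot': array([-3.13990507e+00, -1.27124666e-05,  4.18807064e-01]), 'force': array([ 0.38736351,  0.838579  , -0.04450555]), 'torque': array([-0.03096986, -0.01099384,  0.01739332]), 'gripper_force': 0.0, 'width': 85.65311683949525}
```

View pics/side0.png

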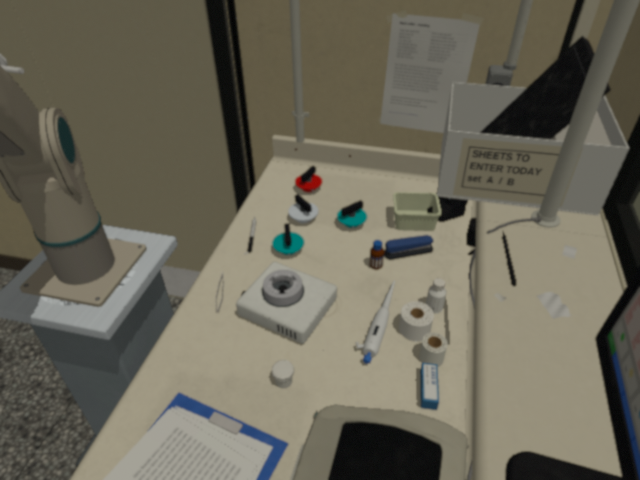

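View pics/top0.png

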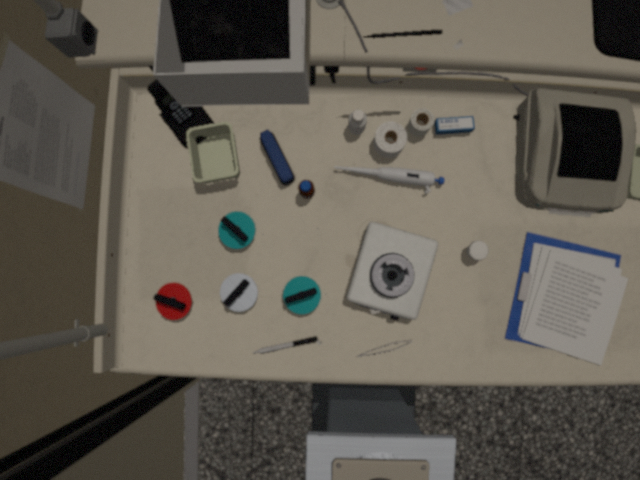

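The side view shows the silver lid at (303,211) and the collar at (283,288). In the top view the lid is at (239,293), the collar at (392,275), the cup at (478,251) and the bottle at (306,188). Next I'll zoom in on the lid and collar.

```bash
cat > h.py <<'E'
import numpy as np, cv2
from cell import ctrl
def und(i,uv):
    K=np.array([[i["fx"],0,i["cx"]],[0,i["fy"],i["cy"]],[0,0,1]]); D=np.array([i["k1"],0,0,0,0.])
    return cv2.undistortPoints(np.array(uv,float).reshape(-1,1,2),K,D)[:,0]
def toz(i,uv,z):
    "pixels -> world points on plane z"
    s=und(i,uv); P=i["pose"]; d=np.c_[s[:,0],-s[:,1],-np.ones(len(s))]@P[:3,:3].T
    return P[:3,3]+d*((z-P[2,3])/d[:,2])[:,None]
def proj(i,X):
    P=i["pose"]; c=(np.atleast_2d(X)-P[:3,3])@P[:3,:3]; s=np.c_[c[:,0]/-c[:,2],c[:,1]/c[:,2]]
    s=s*(1+i["k1"]*(s**2).sum(1))[:,None]
    return s*i["fx"]+[i["cx"],i["cy"]]
def rectify(i,c,z,half,n):
    "metric overhead crop: image right=-y world, up=+x"
    g=np.linspace(half,-half,n); X=np.stack(np.meshgrid(c[1]+g,c[0]+g),-1).reshape(-1,2)
    uv=proj(i,np.c_[X[:,1],X[:,0],np.full(len(X),z)]).astype(np.float32).reshape(n,n,2)
    return cv2.remap(i["pixels"],uv,None,cv2.INTER_CUBIC)
E
python3 - <<'E'
from h import *
t=ctrl.get_image("top"); s=ctrl.get_image("side")
for n,uvt,uvs,z in(("lid bar",(238,293),(300,204),60),("collar",(392,275),(283,286),76)):
    print(n,toz(t,[uvt],z),toz(s,[uvs],z))
cl=toz(t,[(238,293)],29)[0]; cm=toz(t,[(392,275)],76)[0]
im=lambda i,c,z:rectify(i,c,z,60,390)
o=np.vstack([np.hstack([im(t,cl,29),im(t,cm,76)])])
o=cv2.convertScaleAbs(o,alpha=1.8)
cv2.imwrite("pics/z1.png",o[:,:,::-1]); print(cl,cm)
E
```

```text
lid bar [[448.0150743  303.98885623  60.        ]] [[448.69636628 291.60118189  60.        ]]
collar [[492.46542176  -3.19690735  76.        ]] [[500.00156668 -15.33010485  76.        ]]
[446.96470121 309.91034652  29.        ] [492.46542176  -3.19690735  76.        ]
```

View pics/z1.png

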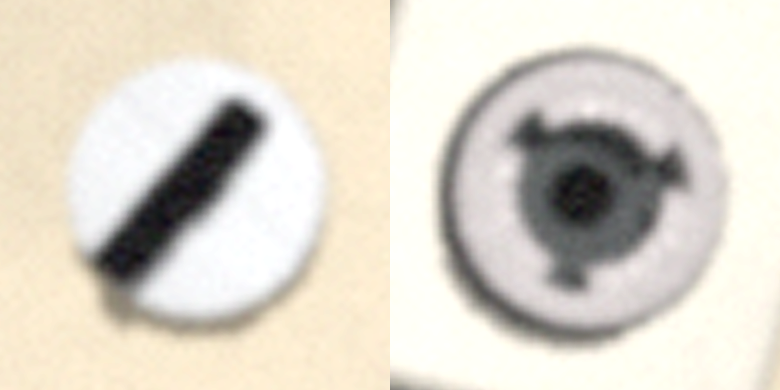

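The crop shows the lid's bar running from (115,270) to (245,110), and the collar slots at (527,130), (672,170) and (568,278). Next I'll measure these numerically.

```bash
cat > m.py <<'E'
from h import *
t=ctrl.get_image("top"); s=ctrl.get_image("side")
def comp(mask,near):
    n,l,st,c=cv2.connectedComponentsWithStats(mask.astype(np.uint8))
    k=min((k for k in range(1,n) if st[k,4]>1500),key=lambda k:np.hypot(*(c[k]-near))); return (l==k)
def w(c,p,half,n): # rect px -> world
    g=2*half/(n-1); return c[0]+half-p[1]*g, c[1]+half-p[0]*g
tiles=[]
for nm,i in(("top",t),("side",s)):
    # bar top at z=63
    c0=np.array([449.5,308]); r=rectify(i,c0,63,60,481)
    d=comp(r.max(2)<60,(240,240))
    (cx,cy),(a,b),an=cv2.minAreaRect(np.argwhere(d)[:,::-1].astype(np.float32))
    p=np.argwhere(d).astype(float); u=np.linalg.svd(p-p.mean(0),full_matrices=0)[2][0]
    print(nm,"bar",w(c0,(cx,cy),60,481),a/4,b/4,"yaw",np.degrees(np.arctan2(-u[1],-u[0]))%180)
    c1=np.array([495.,-4.5]); r2=rectify(i,c1,76,60,481)
    tiles.append(cv2.resize(cv2.convertScaleAbs(r2,alpha=2),(390,390))); 
    c2=np.array([449.5,309]); r3=rectify(i,c2,29,60,481)
    tiles.append(cv2.resize(cv2.convertScaleAbs(r3,alpha=2),(390,390)))
for k,o in enumerate(tiles): 
    rr=(42,40)[k%2]*3.25
    cv2.circle(o,(195,195),int(rr),(255,0,0),1)
    if k%2==0: cv2.circle(o,(195,195),int(23.5*3.25),(255,0,0),1)
o=np.vstack([np.hstack(tiles[:2]),np.hstack(tiles[2:])]); o=cv2.resize(o,(600,600),interpolation=cv2.INTER_AREA)
cv2.imwrite("pics/z2.png",o[:,:,::-1])
E
python3 m.py
```

```text
top bar (np.float64(447.5177001953125), np.float64(307.6095161437988)) 15.286714553833008 65.82694244384766 yaw 139.25138694894264
side bar (np.float64(455.091251373291), np.float64(293.77222442626953)) 27.523996353149414 80.65937805175781 yaw 128.80662853214264
```

View pics/z2.png

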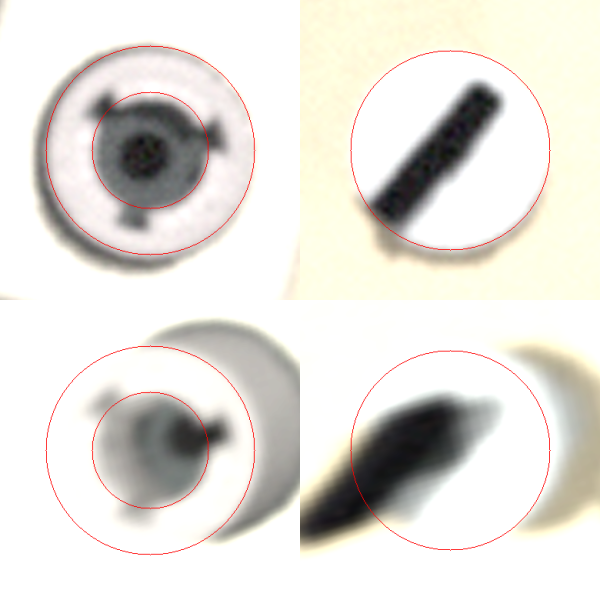

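```bash
R='[[0,0,-7],[0,0,0],0]'; python3 -m handwheel '[[[0,0,-7],[0,0,0],0],[[0,0,-7],[0,0,0],0],[[0,0,-7],[0,0,0],0],[[0,0,-7],[0,0,0],0],[[0,0,-7],[0,0,0],0]]'
```

```text
clock: 0.72
eef_pos: [264.3, -593.8, 231.2]
tool_rot: [-3.141, -0.0, 1.036]
force: [0.8, 0.1, 0.2]
width: 85.9
gripper_force: 0.0
```

The circles sit on the collar at (495,-4.5) and on the lid at (449,308.5) in both cameras. The bar's yaw is about 139.3°, and the slots give a collar yaw of about -15°.

```bash
python3 -m handwheel '[[[0,0,-7],[0,0,0],0],[[0,0,-7],[0,0,0],0],[[0,0,-7],[0,0,0],0],[[0,0,-7],[0,0,0],0],[[0,0,-7],[0,0,0],0]]' >/dev/null
python3 -m handwheel '[[[0,0,-7],[0,0,0],0],[[0,0,-7],[0,0,0],0],[[0,0,-7],[0,0,0],0],[[0,0,-7],[0,0,0],0],[[0,0,-7],[0,0,0],0]]' >/dev/null
python3 -m handwheel '[[[0,0,-7],[0,0,0],0],[[0,0,-3],[0,0,0],0]]'
python3 -m handwheel '[[[0,0,0],[0.0061,0.0354,0],0],[[0,0,0],[0.0061,0.0354,0],0],[[0,0,0],[0.0061,0.0354,0],0],[[0,0,0],[0.0061,0.0354,0],0]]'
```

```text
clock: 1.72
eef_pos: [264.1, -593.9, 231.1]
tool_rot: [3.141, -0.0, 2.431]
force: [0.1, 0.8, 0.1]
width: 85.6
gripper_force: 0.0
clock: 2.05
eef_pos: [339.2, -469.7, 231.2]
tool_rot: [3.141, 0.0, 2.425]
force: [0.7, -0.2, 0.2]
width: 85.5
gripper_force: 0.0
```

```bash

python3 -m handwheel '[[[0,0,0],[0.0061,0.0354,0],0],[[0,0,0],[0.0061,0.0354,0],0],[[0,0,0],[0.0061,0.0354,0],0],[[0,0,0],[0.0061,0.0354,0],0]]' >/dev/null
python3 -m handwheel '[[[0,0,0],[0.0061,0.0354,0],0],[[0,0,0],[0.0061,0.0354,0],0],[[0,0,0],[0.0061,0.0354,0],0],[[0,0,0],[0.0061,0.0354,0],0]]' >/dev/null
python3 -m handwheel '[[[0,0,0],[0.0061,0.0354,0],0],[[0,0,0],[0.0061,0.0354,0],0],[[0,0,0],[0.0061,0.0354,0],0],[[0,0,0],[0.0061,0.0354,0],0]]'
python3 -m handwheel '[[[0,0,0],[0.032,0.0215,0],0],[[0,0,0],[0.032,0.0215,0],0],[[0,0,0],[0.032,0.0215,0],0],[[0,0,0],[0.032,0.0215,0],0],[[0,0,0],[0.032,0.0215,0],0]]' >/dev/null
python3 -m handwheel '[[[0,0,0],[0.032,0.0215,0],0],[[0,0,0],[0.032,0.0215,0],0],[[0,0,0],[0.032,0.0215,0],0],[[0,0,0],[0.032,0.0215,0],0],[[0,0,0],[0.032,0.0215,0],0]]' >/dev/null
python3 -m handwheel '[[[0,0,0],[0.032,0.0215,0],0],[[0,0,0],[0,0,0],0]]'
```

```text
clock: 3.05
eef_pos: [563.0, -101.0, 231.4]
tool_rot: [-3.141, 0.0, 2.426]
force: [0.7, 0.9, 0.2]
width: 85.5
gripper_force: 0.0
clock: 4.05
eef_pos: [447.9, 317.1, 232.3]
tool_rot: [3.135, -0.006, 2.438]
force: [-0.7, 1.1, 0.8]
width: 85.5
gripper_force: 0.0
```

```bash
python3 -m handwheel '[[[0,0,0],[0,0,0],0],[[0,0,0],[0,0,0],0]]'
```

```text
clock: 4.22
eef_pos: [452.0, 306.4, 231.1]
tool_rot: [-3.141, 0.001, 2.426]
force: [0.3, 0.1, -0.1]
width: 85.0
gripper_force: 0.0
```

```bash
python3 -m handwheel '[[[0,0,0],[0.0039,-0.0009,0.034],0],[[0,0,0],[0,0,0.034],0],[[0,0,0],[0,0,0.034],0],[[0,0,0],[0,0,0.034],0]]'
python3 -m handwheel '[[[0,0,0],[0,0,0.03],0],[[0,0,0],[0,0,0.015],0],[[0,0,0],[0,0,0.014],0],[[0,0,0],[0,0,0],0]]'
python3 -m handwheel '[[[0,0,0],[0,0,0],0.5],[[0,0,0],[0,0,0],0.6],[[0,0,0],[0,0,0],0.8],[[0,0,0],[0,0,0],1],[[0,0,0],[0,0,0],1]]'
python3 -m handwheel '[[[0,0,0],[0,0,0],1],[[0,0,0],[0,0,0],1],[[0,0,0],[0,0,0],1],[[0,0,0],[0,0,0],1],[[0,0,0],[0,0,0],1]]'
```

```text
clock: 4.55
eef_pos: [449.7, 306.5, 94.2]
tool_rot: [3.141, 0.001, 2.422]
force: [0.9, -0.7, 0.2]
width: 85.5
gripper_force: 0.0
clock: 4.88
eef_pos: [448.0, 305.4, 33.7]
tool_rot: [-3.136, 0.0, 2.423]
force: [0.8, 0.1, -0.9]
width: 85.5
gripper_force: 0.0
clock: 5.3
eef_pos: [449.0, 309.1, 37.2]
tool_rot: [3.14, 0.0, 2.425]
force: [0.4, 0.1, -0.1]
width: 25.6
gripper_force: 0.0
clock: 5.72
eef_pos: [449.0, 309.3, 37.3]
tool_rot: [3.14, 0.001, 2.426]
force: [-0.1, -0.4, 5.0]
width: 14.0
gripper_force: 58.5
```

```bash
python3 -m handwheel '[[[0,0,0],[0,0,-0.02],1],[[0,0,0],[0,0,-0.035],1],[[0,0,0],[0,0,-0.04],1],[[0,0,0],[0,0,-0.04],1],[[0,0,0],[0,0,-0.04],1]]'
python3 -m handwheel '[[[0,0,0],[0,0,-0.04],1],[[0,0,0],[0,0,-0.04],1],[[0,0,0],[0,0,-0.04],1],[[0,0,0],[0,0,-0.04],1],[[0,0,0],[0,0,-0.02],1]]'
python3 -m handwheel '[[[0,0,0],[-0.0267,-0.0229,0],1],[[0,0,0],[-0.0267,-0.0229,0],1],[[0,0,0],[-0.0267,-0.0229,0],1],[[0,0,0],[-0.0267,-0.0229,0],1],[[0,0,0],[-0.0267,-0.0229,0],1]]'
python3 -m handwheel '[[[0,0,0],[-0.0267,-0.0229,0],1],[[0,0,0],[-0.0267,-0.0229,0],1],[[0,0,0],[-0.0267,-0.0229,0],1],[[0,0,0],[-0.0267,-0.0229,0],1]]'
python3 -m handwheel '[[[0,0,0],[0,0,0],1],[[0,0,0],[0,0,0],1],[[0,0,0],[0,0,0],1]]'
python3 - <<'E'
from h import *
i=ctrl.get_image("side"); st=ctrl.read_state(); p=st["eef_pos"]; print(p)
u,v=proj(i,p+[0,0,-10])[0].astype(int); h=45
o=cv2.resize(cv2.convertScaleAbs(i["pixels"][v-h:v+h,u-h-10:u+h+10],alpha=1.6),None,fx=6,fy=6,interpolation=cv2.INTER_CUBIC)
cv2.imwrite("pics/pin.png",o[:,:,::-1])
E
```

```text
clock: 6.13
eef_pos: [447.5, 308.3, 212.8]
tool_rot: [-3.14, -0.0, 2.426]
force: [1.6, -0.2, -3.6]
width: 13.4
gripper_force: 58.7
clock: 6.55
eef_pos: [448.8, 310.0, 396.3]
tool_rot: [3.135, 0.002, 2.426]
force: [1.0, 1.1, -3.1]
width: 13.6
gripper_force: 58.9
clock: 6.97
eef_pos: [473.1, 133.1, 391.0]
tool_rot: [-3.14, -0.0, 2.426]
force: [0.6, -0.4, -4.2]
width: 13.6
gripper_force: 59.0
clock: 7.3
eef_pos: [493.6, -6.0, 391.1]
tool_rot: [-3.141, -0.0, 2.426]
force: [0.6, 0.2, -3.0]
width: 13.3
gripper_force: 59.0
clock: 7.55
eef_pos: [493.8, -3.7, 391.0]
tool_rot: [-3.141, -0.001, 2.426]
force: [0.1, 0.6, -3.2]
width: 13.5
gripper_force: 59.0
[493.91329599  -3.02313404 391.15443318]
```

View pics/pin.png

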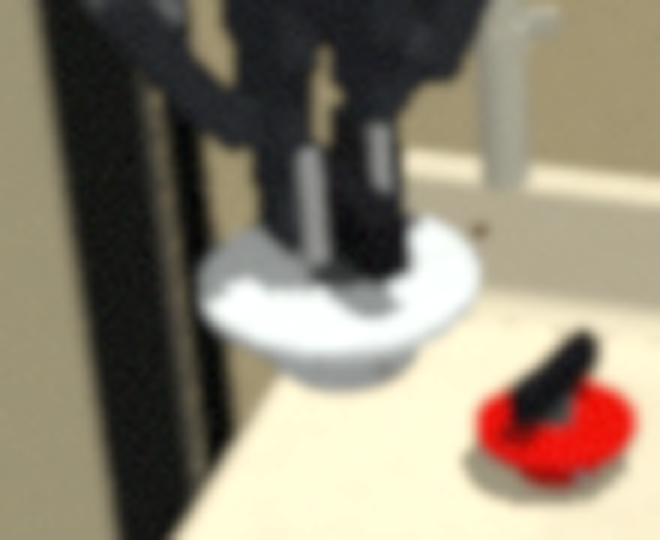

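The picture shows the lid held level, with the flange hiding its pins. I'll tilt its underside toward the side camera.

```bash
python3 -m handwheel '[[[3.3,-6.2,0],[0,0,0],1],[[3.3,-6.2,0],[0,0,0],1],[[3.3,-6.2,0],[0,0,0],1],[[3.3,-6.2,0],[0,0,0],1],[[3.3,-6.2,0],[0,0,0],1]]'
python3 -m handwheel '[[[0,0,0],[0,0,0],1],[[0,0,0],[0,0,0],1],[[0,0,0],[0,0,0],1]]'
python3 - <<'E'
from h import *
i=ctrl.get_image("side"); st=ctrl.read_state(); p=st["eef_pos"]; print(p,st["qpos"])
u,v=proj(i,p+[0,0,-10])[0].astype(int); h=40
o=cv2.resize(cv2.convertScaleAbs(i["pixels"][v-h:v+h,u-h-10:u+h+10],alpha=1.6),None,fx=7,fy=7,interpolation=cv2.INTER_CUBIC)
from scipy.spatial.transform import Rotation as R
M=R.from_euler("xyz",st["tool_rot"]).as_matrix()
# lid origin is 37 mm beyond TCP along tool z (bench z=0 at grasp)
for a in range(0,360,60):
    X=p+M@np.array([30*np.cos(np.radians(a)),30*np.sin(np.radians(a)),37-9.5])
    q=((proj(i,X)[0]-[u-h-10,v-h])*7).astype(int); print(a,q)
cv2.imwrite("pics/pin2.png",o[:,:,::-1])
E
```

```text
clock: 8.02
eef_pos: [494.7, -1.5, 392.6]
tool_rot: [-2.825, 0.539, 2.517]
force: [-1.3, 0.1, -3.6]
width: 13.5
gripper_force: 59.1
clock: 8.27
eef_pos: [494.6, -3.9, 391.5]
tool_rot: [-2.824, 0.531, 2.513]
force: [-0.0, -0.6, -2.8]
width: 13.5
gripper_force: 59.2
[494.74402155  -4.99157191 391.75745783] [-0.10007915  0.26816943 -0.47075003  1.871305    0.7578953   1.27651012
 -0.03343297]
0 [305 371]
60 [425 362]
120 [484 353]
180 [420 351]
240 [293 360]
300 [237 370]
```

View pics/pin2.png

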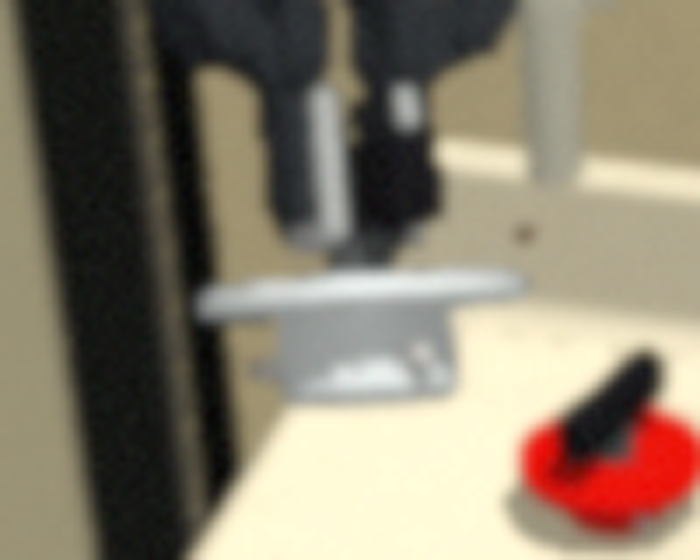

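The left pin shows at (262,370) and the near-right pin at (425,358). They match the pin set {180, 60, 300} in tool axes, so lid x equals tool x and the insertion yaw is about 105°.

```bash
python3 -m handwheel '[[[-3.3,6.2,0],[0,0,0],1],[[-3.3,6.2,0],[0,0,0],1],[[-3.3,6.2,0],[0,0,0],1],[[-3.3,6.2,0],[0,0,0],1],[[-3.3,6.2,0],[0,0,0],1]]'
python3 -m handwheel '[[[0,0,6.8],[0,0,0.03],1],[[0,0,6.8],[0,0,0.03],1],[[0,0,6.8],[0,0,0.03],1],[[0,0,6.8],[0,0,0.03],1],[[0,0,6.8],[0,0,0.03],1]]'
python3 -m handwheel '[[[0,0,0],[0,0,0],1],[[0,0,0],[0,0,0],1],[[0,0,0],[0,0,0],1]]'
```

```text
clock: 8.73
eef_pos: [495.6, -6.4, 393.8]
tool_rot: [3.134, -0.001, 2.423]
force: [-0.4, -0.5, -4.0]
width: 13.5
gripper_force: 59.2
clock: 9.15
eef_pos: [495.3, -7.3, 241.0]
tool_rot: [3.139, 0.001, 1.822]
force: [0.2, -0.5, -3.4]
width: 13.5
gripper_force: 59.3
clock: 9.4
eef_pos: [496.1, -5.2, 243.2]
tool_rot: [3.138, 0.001, 1.833]
force: [0.9, 0.1, -2.4]
width: 13.3
gripper_force: 59.1
```

```bash
python3 -m handwheel '[[[0,0,0],[0.0008,-0.0008,0.035],1],[[0,0,0],[0,0,0.035],1],[[0,0,0],[0,0,0.03],1],[[0,0,0],[0,0,0.015],1],[[0,0,0],[0,0,0.005],1]]'
python3 -m handwheel '[[[0,0,0],[0,0,0],1],[[0,0,0],[0,0,0],1],[[0,0,0],[0,0,0],1]]'
python3 - <<'E'
from h import *
print(ctrl.read_state()["force"])
a=[]
for n in("side","top"):
    i=ctrl.get_image(n); u,v=proj(i,[495,-4.5,90])[0].astype(int)
    a.append(cv2.resize(cv2.convertScaleAbs(i["pixels"][v-40:v+40,u-40:u+40],alpha=1.6),(400,400),interpolation=cv2.INTER_CUBIC))
cv2.imwrite("pics/ins.png",np.hstack(a)[:,:,::-1])
E
```

```text
clock: 9.82
eef_pos: [494.1, -4.2, 121.0]
tool_rot: [3.142, -0.0, 1.834]
force: [-0.3, 1.0, -2.7]
width: 13.5
gripper_force: 59.3
clock: 10.07
eef_pos: [495.4, -3.7, 123.3]
tool_rot: [3.137, 0.001, 1.833]
force: [0.5, -0.6, -2.3]
width: 13.8
gripper_force: 59.3
[ 0.52249651 -0.59054422 -2.32875584]
```

View pics/ins.png

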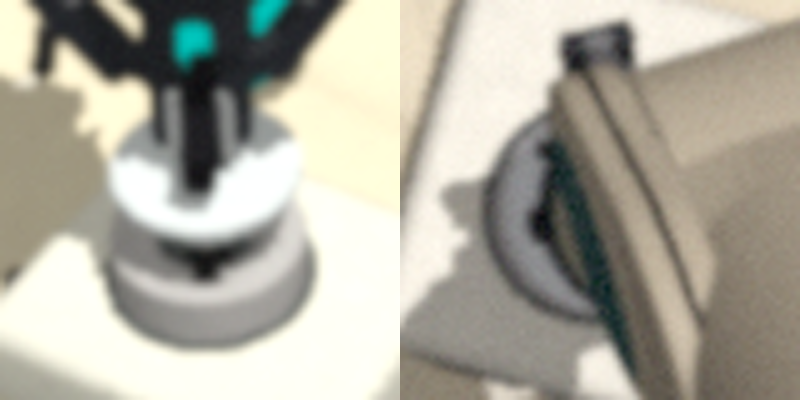

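The lid, at (203,180) in the side view, hangs over the collar with the near slot just below it at (205,265). I'll lower it carefully.

```bash
python3 -m handwheel '[[[0,0,0],[-0.0006,-0.0006,0.004],1],[[0,0,0],[0,0,0.004],1],[[0,0,0],[0,0,0],1],[[0,0,0],[0,0,0],1]]'
python3 -m handwheel '[[[0,0,0],[0,0,0.003],1],[[0,0,0],[0,0,0.002],1],[[0,0,0],[0,0,0],1],[[0,0,0],[0,0,0],1]]'
python3 -m handwheel '[[[0,0,0],[0,0,0.002],1],[[0,0,0],[0,0,0],1],[[0,0,0],[0,0,0],1]]'
```

```text
clock: 10.5
eef_pos: [492.8, -4.4, 113.0]
tool_rot: [-3.141, -0.0, 1.833]
force: [-0.1, 0.0, -3.3]
width: 13.7
gripper_force: 59.3
clock: 10.83
eef_pos: [493.0, -4.4, 108.1]
tool_rot: [-3.141, -0.0, 1.833]
force: [0.2, -0.4, -2.7]
width: 13.4
gripper_force: 59.3
clock: 11.08
eef_pos: [493.0, -4.4, 106.2]
tool_rot: [-3.141, -0.0, 1.833]
force: [0.6, -0.4, -2.3]
width: 13.6
gripper_force: 59.3
```

```bash
python3 -m handwheel '[[[0,0,0],[-0.0003,0.001,0.001],1],[[0,0,0],[0,0,0.001],1],[[0,0,0],[0,0,0],1],[[0,0,0],[0,0,0],1]]'
python3 -m handwheel '[[[0,0,0],[0,0,0.002],1],[[0,0,0],[0,0,0],1],[[0,0,0],[0,0,0],1]]'
```

```text
clock: 11.42
eef_pos: [494.0, -4.5, 104.2]
tool_rot: [-3.141, -0.0, 1.833]
force: [0.0, 1.3, -2.9]
width: 13.1
gripper_force: 59.3
clock: 11.67
eef_pos: [494.0, -4.5, 102.2]
tool_rot: [-3.141, -0.0, 1.832]
force: [0.3, -0.6, -2.6]
width: 13.7
gripper_force: 59.3
```

```bash
python3 -m handwheel '[[[0,0,0],[0,0,0.002],1],[[0,0,0],[0,0,0],1],[[0,0,0],[0,0,0],1]]'
python3 -m handwheel '[[[0,0,0],[0,0,0.002],1],[[0,0,0],[0,0,0],1],[[0,0,0],[0,0,0],1]]'
python3 -m handwheel '[[[0,0,0],[0,0,0.002],1],[[0,0,0],[0,0,0],1],[[0,0,0],[0,0,0],1]]'
python3 -m handwheel '[[[0,0,0],[0,0,0.001],1],[[0,0,0],[0,0,0],1],[[0,0,0],[0,0,0],1]]'; python3 -c "
from cell import ctrl
print(ctrl.read_state()['torque'])"
```

```text
clock: 11.92
eef_pos: [494.0, -4.4, 100.2]
tool_rot: [-3.141, -0.0, 1.832]
force: [-0.6, -0.3, -2.2]
width: 13.4
gripper_force: 59.3
clock: 12.17
eef_pos: [494.3, -4.4, 98.4]
tool_rot: [3.141, 0.0, 1.832]
force: [-0.0, -0.5, -2.2]
width: 13.3
gripper_force: 59.4
clock: 12.42
eef_pos: [494.4, -4.4, 96.5]
tool_rot: [3.141, 0.0, 1.833]
force: [0.5, -0.4, 2.6]
width: 13.3
gripper_force: 59.8
clock: 12.67
eef_pos: [494.4, -4.4, 95.5]
tool_rot: [3.141, 0.0, 1.833]
force: [-0.6, -0.2, 2.2]
width: 13.5
gripper_force: 59.9
[ 0.00937885 -0.0016551   0.0043568 ]
```

```bash
cat > s.py <<'E'
from cell import ctrl
import numpy as np
s=ctrl.read_state(); print("turned",round(105-np.degrees(s["tool_rot"][2]),1),s["eef_pos"].round(1),s["force"].round(1),s["torque"].round(2))
E
python3 -m handwheel '[[[0,0,0],[0,0,0.0015],1],[[0,0,0],[0,0,0],1],[[0,0,0],[0,0,0],1]]' >/dev/null; python3 s.py
python3 -m handwheel '[[[0,0,4],[0,0,0],1],[[0,0,4],[0,0,0.0002],1],[[0,0,4],[0,0,0.0003],1],[[0,0,0],[0,0,0],1],[[0,0,0],[0,0,0],1]]'>/dev/null; python3 s.py
```

```text
turned 0.0 [494.4  -4.4  93.9] [ 0.2 -0.2  3.2] [ 0.01 -0.03 -0.05]
turned 11.9 [494.5  -4.4  93.5] [ 0.7 -0.3  3.6] [ 0.01 -0.12 -0.05]
```

```bash

python3 -m handwheel '[[[0,0,4],[0,0,0],1],[[0,0,4],[0,0,0],1],[[0,0,4],[0,0,0.0003],1],[[0,0,0],[0,0,0],1],[[0,0,0],[0,0,0],1]]'>/dev/null; python3 s.py
python3 -m handwheel '[[[0,0,4],[0,0,0.0003],1],[[0,0,4],[0,0,0.0003],1],[[0,0,4],[0,0,0.0003],1],[[0,0,0],[0,0,0],1],[[0,0,0],[0,0,0],1]]'>/dev/null; python3 s.py
```

```text
turned 23.8 [494.4  -4.4  93.2] [ 0.9 -0.2  4.9] [-0.02 -0.19  0.01]
turned 35.9 [494.4  -4.5  92.3] [0.2 0.3 5.7] [-0.02 -0.13 -0.07]
```

```bash

python3 -m handwheel '[[[0,0,4],[0,0,0.0003],1],[[0,0,4],[0,0,0.0003],1],[[0,0,4],[0,0,0.0003],1],[[0,0,0],[0,0,0],1],[[0,0,0],[0,0,0],1]]'>/dev/null; python3 s.py
python3 -m handwheel '[[[0,0,4],[0,0,0.0003],1],[[0,0,4],[0,0,0.0003],1],[[0,0,0],[0,0,0],1],[[0,0,0],[0,0,0],1]]'>/dev/null; python3 s.py
```

```text
turned 47.9 [494.5  -4.5  91.5] [ 0.1 -0.1  5.9] [-0.03 -0.11 -0.01]
turned 55.9 [494.6  -4.6  90.9] [1.4 0.4 5.7] [-0.12 -0.16 -0.03]
```

```bash

python3 -m handwheel '[[[0,0,3],[0,0,0.0003],1],[[0,0,3],[0,0,0.0002],1],[[0,0,0],[0,0,0],1],[[0,0,0],[0,0,0],1]]'>/dev/null; python3 s.py
python3 -m handwheel '[[[0,0,2],[0,0,0.0001],1],[[0,0,2],[0,0,0.0001],1],[[0,0,0],[0,0,0],1],[[0,0,0],[0,0,0],1]]'>/dev/null; python3 s.py
```

```text
turned 61.9 [494.6  -4.6  90.5] [ 0.6 -0.   6.9] [-0.09 -0.15  0.06]
turned 65.9 [494.7  -4.8  90.3] [ 0.7 -0.8  7.6] [-0.18 -0.17  0.02]
```

```bash

python3 -m handwheel '[[[0,0,2],[0,0,0],1],[[0,0,0],[0,0,0],1],[[0,0,0],[0,0,0],1]]'>/dev/null; python3 s.py
python3 -m handwheel '[[[0,0,2],[0,0,0],1],[[0,0,0],[0,0,0],1],[[0,0,0],[0,0,0],1]]'>/dev/null; python3 s.py
python3 -m handwheel '[[[0,0,2],[0,0,0],1],[[0,0,0],[0,0,0],1],[[0,0,0],[0,0,0],1]]'>/dev/null; python3 s.py
```

```text
turned 67.9 [494.7  -4.9  90.3] [-0.1 -1.3  6.4] [-0.24 -0.11 -0.01]
turned 69.9 [494.8  -5.   90.3] [ 0.  -1.4  6.2] [-0.31 -0.2   0.06]
turned 71.8 [495.   -5.2  90.2] [ 0.8 -1.7  5.6] [-0.38 -0.28  0.16]
```

```bash

python3 -m handwheel '[[[0,0,1.5],[0,0,0],1],[[0,0,0],[0,0,0],1],[[0,0,0],[0,0,0],1]]'>/dev/null; python3 s.py
python3 -m handwheel '[[[0,0,1.5],[0,0,0],1],[[0,0,0],[0,0,0],1],[[0,0,0],[0,0,0],1]]'>/dev/null; python3 s.py
```

```text
turned 73.3 [495.1  -5.2  90.2] [ 1.5 -2.1  6.5] [-0.41 -0.26  0.32]
turned 74.8 [495.1  -5.3  90.3] [ 1.2 -2.2  5.7] [-0.49 -0.31  0.51]
```

```bash
python3 -m handwheel '[[[0,0,0],[0,0,0],0.7],[[0,0,0],[0,0,0],0.4],[[0,0,0],[0,0,0],0.2],[[0,0,0],[0,0,0],0.2],[[0,0,0],[0,0,0],0.2]]'
python3 -m handwheel '[[[0,0,0],[0,0,-0.015],0.2],[[0,0,0],[0,0,-0.035],0.2],[[0,0,0],[0,0,-0.04],0.2],[[0,0,0],[0,0,-0.04],0.2],[[0,0,0],[0,0,-0.04],0.2]]'
python3 -m handwheel '[[[0,0,0],[0.02,0.03,-0.02],0],[[0,0,0],[0,0.04,0],0],[[0,0,0],[0,0.04,0],0],[[0,0,0],[0,0.04,0],0],[[0,0,0],[0,0,0],0]]'
python3 s.py
python3 - <<'E'
from h import *
a=[]
for n in("side","top"):
    i=ctrl.get_image(n); u,v=proj(i,[495,-4.5,90])[0].astype(int)
    cv2.imwrite(f"pics/{n}9.png",i["pixels"][:,:,::-1])
    a.append(cv2.resize(cv2.convertScaleAbs(i["pixels"][v-55:v+55,u-55:u+55],alpha=1.4),(400,400),interpolation=cv2.INTER_CUBIC))
    if n=="top":
        r=rectify(i,[495,-4.5],82+34,60,481); d=(r.max(2)<60); p=np.argwhere(d).astype(float)
        (c),(sz),_=cv2.minAreaRect(p[:,::-1].astype(np.float32)); print(c,np.array(sz)/4)
        q=np.linalg.svd(p-p.mean(0),full_matrices=0)[2][0]; print("bar yaw",np.degrees(np.arctan2(-q[1],-q[0]))%180)
cv2.imwrite("pics/end.png",np.hstack(a)[:,:,::-1])
E
```

```text
clock: 17.25
eef_pos: [493.6, -4.3, 89.6]
tool_rot: [-3.141, 0.001, 0.524]
force: [0.3, 0.2, 0.2]
width: 68.3
gripper_force: 0.0
clock: 17.67
eef_pos: [493.3, -4.5, 261.6]
tool_rot: [-3.141, 0.001, 0.524]
force: [1.5, 0.2, -0.2]
width: 68.3
gripper_force: 0.0
clock: 18.08
eef_pos: [588.4, -133.9, 279.8]
tool_rot: [3.134, 0.001, 0.514]
force: [-0.5, -0.6, 1.2]
width: 85.0
gripper_force: 0.0
turned 75.5 [ 588.4 -133.9  279.8] [-0.5 -0.6  1.2] [-0.1   0.   -0.07]
(178.62689208984375, 306.50750732421875) [67.66382599 53.24546432]
bar yaw 25.913076034779294
```

View pics/end.png

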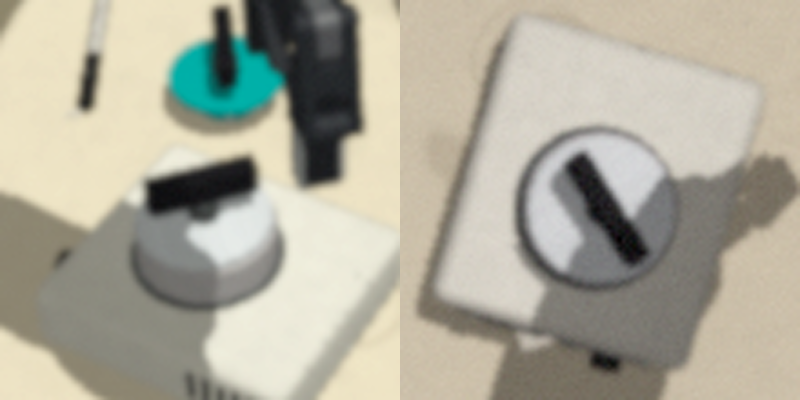

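The lid sits flush on the collar in both views, and the bar (from (575,160) to (640,260) in the top crop) has held its tightened angle. The gripper is clear, so I'll hand in.

```bash
python3 -m handwheel '[[[0,0,0],[0,0,0],0],[[0,0,0],[0,0,0],0],[[0,0,0],[0,0,0],0]]' >/dev/null; python3 -c "
from cell import ctrl
print(ctrl.finish_job())"
```

```text
the job is handed in; nothing more can be done
None
```

The mill is closed: the lid was twisted about 75° clockwise to roughly 0.5 N m, sits flush on the collar and has been let go. The arm never went near the cup or bottle, and the job was handed in at about 18 s on the robot clock.

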